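Start the sanding station in order

ROBOT

A 6-joint arm with a two-finger parallel gripper is mounted at the origin on the work surface. World frame = base frame: x ahead of the robot, y to its left, z up, the work surface at z = 0. Lengths are in m, angles in rad, forces in N, time in s.
With the tool pointing down it reaches from about 0.275 to 0.775 m from the base axis. Payload 14.6 kg.
Tool frame: the origin (TCP) lies at the centre of the arm's flange, where the gripper is bolted on; the fingertips stand 173 mm ahead of it and the grasp point (between the pads) lies 155 mm ahead of it; z points along the fingers, y is the direction in which the jaws open and shut (so a half turn about z gives the same grasp; the last joint's range is limited). The gripper opens to 85 mm and grips with 20 to 120 N. Pads are 22 mm wide; open, the fingers measure 114 mm over their backs; the gripper's body (76 mm by 85 mm) begins 54 mm behind the grasp point. The pads swing forward as they close: fully open they stand 13 mm farther back than shut.
Start: joints at [1.04, 0.263, -0.048, 1.259, 0, 1.415], TCP at [0.193, 0.488, 0.405] pointing down, gripper open.
Joint ranges: [-2.65, 2.65], [-0.89, 1.7], [-1.18, 1.37], [-2.13, 2.11], [-1.35, 1.29], [-3.14, 3.14]. Speed limits (rad/s): [1.89, 1.89, 2.57, 2.79, 3.14, 3.14].

INTERFACE

Orientations are given as [roll, pitch, yaw] about the fixed x, y, z axes, in that order (R = Rz(yaw) Ry(pitch) Rx(roll)).
In Python, from bench import bot, vision gives the robot as it stands.
- The arm moves only by the tool drive_tool, never from a script. Its argument "steps" is text: rows parted by semicolons, each of 7 numbers parted by spaces: the closure, from -1 (fully open) to 1 (shut), then the shift along the world's x, y, z in cm, then the turn, a rotation vector about the world's x, y, z in rad. A call has 1 to 20 rows; each row shifts and turns the pose as measured when the row begins; what a row does not reach is not made up. A row lasts 1/12 s, in which the tool goes at most 41.7 mm and 7.16 degrees, less where a joint would pass 70% of its speed; a pose out of reach is approached as far as the arm can. A call is refused whole if a number of a shift passes 4.17 or a number of a turn 0.125, either way. A call with a gripper value outside its range is refused whole. The fingers move at their own pace and stop on an object; "force" is the grip in N (left out, the last holds). Time passes only in rows, so rows that do not move let the fingers close. It gives the time, the measured TCP pose, the force and the opening at its end, in the units of the state.
- bot.state(): the state, without advancing time (a new reading comes with each control period).
- vision.get_image(name): name is "side" or "top" or "wrist"; returns (picture, depth): 400x640x3 uint8, blue, green, red; 400x640 float32, m along the optical axis (not along the pixel's ray), 0 where there is no reading.
- vision.camera_info(name): a dict with "fx", "fy", "cx", "cy" (pixels), "dist" ([k1, k2, p1, p2, k3] as OpenCV has them; the pictures are not rectified), "rvec" (rotation vector, rad) and "tvec" (3), from world to camera coordinates, as OpenCV has them. Camera axes: x right, y down, z forward; pixel columns grow to the right and rows downward; lengths in m; the calibration is good to about 2 mm. A picture is of the moment at which its call begins: read the wrist's pose just before it. camera_info takes no time and is no camera call; for the wrist camera it gives the pose at the moment of the call.
- bot.finish_job(): hands the job in, once; it reports no verdict.
The state is a dict: "time_s": time; "joint_pos": joint angles; "joint_vel": joint speeds; "joint_torque": joint torques, N m; "position": TCP position; "tcp_rot": TCP orientation; "contact_force": force on the tool from outside, world axes, zero at the start; "ft_torque": the same for the moment, N m; "width": finger opening in m.
Only numpy, scipy, OpenCV 4.12 (cv2) and the standard library are available. Lean on these libraries where they do the work, as an engineer would, in place of code of your own. Each camera call takes 0.05 s, during which the arm holds its last target.

TASK

Get the sculptor's bench ready for sanding plaster by pressing its controls with closed fingers, in this order: push down the raised, white-marked end of the red rocker on the grey switch box until it is fully over, then push the square yellow dust-extractor key all the way in so that it stays in, then press the round green start button all the way down and let it spring back up. Do not press the blue reverse button, leave the rocker and the yellow key switched on, and do not pick up or shift anything that stands around on the bench or on the turntable.

Things in the scene. Friction and masses are not known exactly. Their poses are not given: they have to be found in the camera images.
- switch_box: grey mains switch box, 120 (its x) x 80 (its y) x 40 mm high, fixed to the bench; origin at the centre of its underside, z up. It may face any way. The red rocker sits on its top, hinged along the box's y axis 50 mm above the bench; the rocker's ON end (white bar across it) is the one towards the box's +x.
- rocker_press (a point): point to press on the red rocker: on the upper face of the ON half, on its centre line, 24 mm from the hinge towards the box's +x. The point rides on the rocker: off, it is about 61 mm above the bench, fully on 54 mm (it moves down about 7 mm, and about 2 mm outward). The rocker is 64 mm long (32 mm each side of the hinge), 38 mm wide and 8 mm thick, bent upward in a shallow V by 0.30 rad; the half that is down lies level with its upper face 14 mm above the box top.
- rocker (a joint): rocker angle, rad: 0 off (ON half raised) to 0.30 fully on (ON half level). Starts at 0 to 0.04. No spring: stiff friction, it stays where left; about 2.5 N at the press point moves it.
- console: aluminium control console, 100 (its x) x 215 (its y) x 50 mm high, fixed to the bench; origin at the centre of its underside, z up. Three press controls stand in a row on its top along its y axis, 65 mm apart, the middle one at its centre; which control is in which place changes.
- extractor_top (a point): centre of the upper face of the square yellow dust-extractor key, 34 x 34 mm, on a black 50 mm square base; 74 mm above the bench when out, 66 mm when fully in, where it still stands 4 mm over its base. It is pressed straight down.
- extractor (a joint): how far the yellow key is pressed, m: 0 out, 0.008 fully in. No spring: friction of about 2.5 N, it stays where left.
- start_top (a point): centre of the upper face of the round green start button, 34 mm across, on a black round base 50 mm across; 73 mm above the bench when up, 66 mm when fully down. It is pressed straight down.
- start (a joint): how far the green button is pressed, m: 0 up, 0.007 fully down. It springs back when let go; fully down takes 5 N.
- reverse_top (a point): centre of the upper face of the round blue reverse button, same size, height and spring as the green one. Not to be pressed.
- reverse (a joint): how far the blue button is pressed, m: 0 up, 0.007 fully down.
- turntable: sculptor's turntable, plywood disc 260 mm across, its top 88 mm above the bench; fixed; origin at the centre of its underside. It has no part in the pressing.
- plaster_form: white plaster form standing loose on the turntable, round, 104 mm across and 156 mm tall, 0.9 kg; origin at the centre of its underside. Leave alone.
- sanding_block_center (a point): centre of a loose cork sanding block, 45 x 70 x 28 mm high, lying on the bench on the console's robot side. Leave alone.
- slip_jar_center (a point): centre of a loose terracotta-coloured jar with a white lid, 48 mm across, 62 mm tall, standing beyond the console. Leave alone.
- modelling_tool_center (a point): centre of a loose modelling tool, wooden handle with a steel blade, 170 mm long, 20 mm wide, 12 mm high, lying beyond the switch box. Leave alone.
Mind the look-alikes: they are no part of the job. Of the things shaped like the switch_box, the grey one is meant.

How it is judged:
By the outcome, as a careful person would: the job done as asked, in the order asked, and still so for the second after the job is handed in, with the robot touching nothing.
It also fails if it takes over 51 s, if anything falls off the work surface, if the arm or the gripper's body presses on something with over 40 N, if the wrist force passes 120 N, or if a joint passes its speed limit or range.

## Working session

There is one attempt and no reset: what is moved stays moved. The work goes in short steps, Python scripts to look and compute and a tool call to move; the robot and the scene stay as the last step left them, time stands still between calls to the robot, and variables do not carry over. Pictures are saved under pics/ and viewed, and the job is handed in when it is done.

Besides the shell and the picture viewer there is one more tool, called by a JSON object that holds its "op" and its "data", one argument or row to a line. drive_tool: Moves the arm, as the interface text tells. Its arguments: {"type":"object","properties":{"steps":{"type":"string"},"force":{"type":"number"}},"required":["steps"]}

```bash
mkdir -p pics; ls; cat > h.py <<'E'
import numpy as np, cv2
from bench import bot, vision
def ray_plane(info,u,v,z):
    K=np.array([[info['fx'],0,info['cx']],[0,info['fy'],info['cy']],[0,0,1.]])
    p=cv2.undistortPoints(np.array([[[u,v]]],float),K,np.array(info['dist'],float))[0,0]
    R=cv2.Rodrigues(np.array(info['rvec'],float))[0];t=np.array(info['tvec'],float).ravel()
    c=-R.T@t; d=R.T@np.array([p[0],p[1],1.])
    return c+d*(z-c[2])/d[2]
def depth_pt(info,u,v,dep):
    K=np.array([[info['fx'],0,info['cx']],[0,info['fy'],info['cy']],[0,0,1.]])
    p=cv2.undistortPoints(np.array([[[u,v]]],float),K,np.array(info['dist'],float))[0,0]
    R=cv2.Rodrigues(np.array(info['rvec'],float))[0];t=np.array(info['tvec'],float).ravel()
    return R.T@(np.array([p[0],p[1],1.])*dep-t)
E
python3 - <<'E'
from h import *
import pickle
print(bot.state())
d={}
for n in ['top','side']:
    im,dp=vision.get_image(n); d[n]=(im,dp,vision.camera_info(n)); cv2.imwrite(f'pics/{n}0.png',im)
    i=d[n][2];R=cv2.Rodrigues(np.array(i['rvec'],float))[0];print(n,-R.T@np.array(i['tvec']).ravel(),i['fx'])
pickle.dump(d,open('d0.pkl','wb'))
E
```

```text
pics
{'time_s': 0.0, 'joint_pos': array([ 1.03967010e+00,  2.63494611e-01, -4.89174055e-02,  1.25941803e+00,
       -1.71402399e-06,  1.41548635e+00]), 'joint_vel': array([-0.00114198, -0.00081706, -0.00026596,  0.00090268,  0.00151706,
       -0.00226476]), 'joint_torque': array([ 1.55489957e-03, -6.37605858e+01,  3.84566081e+01,  1.35490243e-02,
        1.43615023e-05,  3.25071426e-05]), 'position': array([0.19265137, 0.48826983, 0.40424686]), 'tcp_rot': array([-3.14057111e+00, -1.58208340e-04,  2.76577631e+00]), 'contact_force': array([-0.66479506, -0.57024427,  0.53437519]), 'ft_torque': array([-0.03376088, -0.01115151,  0.01330801]), 'width': 0.08508608094583098}
top [0.37677798 0.02445495 1.396311  ] 478.56081121911205
side [ 0.089183   -0.90672706  0.90576643] 398.5744737838117
```

View pics/top0.png

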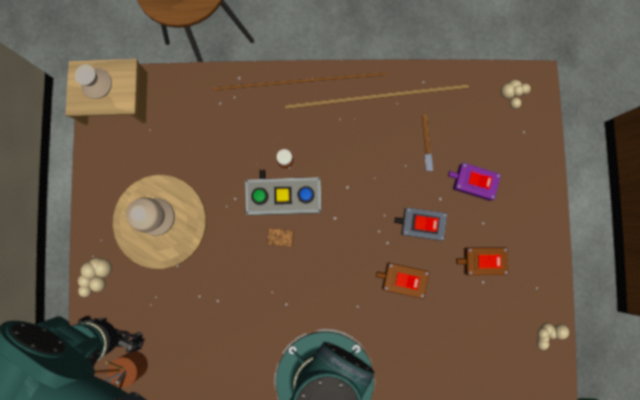

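View pics/side0.png

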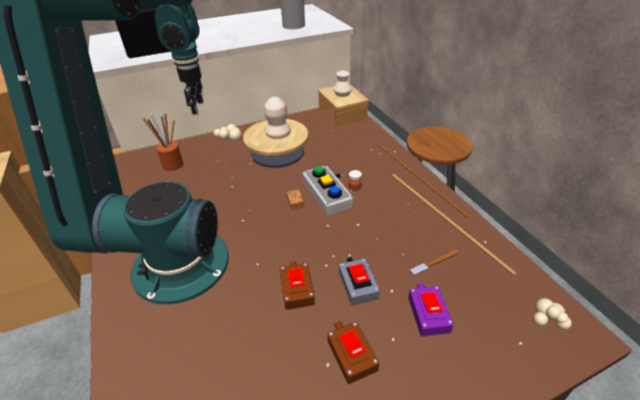

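Top view: the candidates for the rocker are grey (425,223), purple (478,181), orange (488,261) and orange (406,281). I choose the grey one. On the console the controls are green (260,196), yellow (283,195) and blue (306,195). Next I'll check the grey box in a close crop.

```bash
python3 - <<'E'
from h import *
import pickle
d=pickle.load(open('d0.pkl','rb'))
t=d['top'][0];s=d['side'][0]
a=cv2.resize(t[195:250,390:460],(490,385),interpolation=cv2.INTER_CUBIC)
b=cv2.resize(s[245:310,325:395],(415,385),interpolation=cv2.INTER_CUBIC)[:, :310]
cv2.imwrite('pics/crop1.png',np.hstack([a,b]))
im,dp,i=d['top']
hsv=cv2.cvtColor(im,cv2.COLOR_BGR2HSV)
def mask(h0,h1,s0,v0,box):
    m=cv2.inRange(hsv,(h0,s0,v0),(h1,255,255)); z=np.zeros_like(m);x0,y0,x1,y1=box;z[y0:y1,x0:x1]=m[y0:y1,x0:x1];return z
def rep(n,m,z):
    c=max(cv2.findContours(m,0,2)[0],key=cv2.contourArea);r=cv2.minAreaRect(c)
    M=cv2.moments(m,True);u,v=M['m10']/M['m00'],M['m01']/M['m00']
    P=[ray_plane(i,*q,z)[:2].round(4) for q in cv2.boxPoints(r)]
    print(n,M['m00'],(round(u,1),round(v,1)),'pt',ray_plane(i,u,v,z).round(4),'depthpt',depth_pt(i,u,v,dp[int(round(v)),int(round(u))]).round(4)); print('  rect',P)
rep('green',mask(45,85,100,60,(245,180,275,212)),.073)
rep('yellow',mask(20,35,120,100,(270,180,296,212)),.074)
rep('blue',mask(100,125,120,80,(292,180,320,212)),.073)
rep('red',mask(0,8,180,150,(405,205,445,242)),.057)
g=cv2.inRange(hsv,(90,0,60),(125,140,255)); z=np.zeros_like(g);z[203:243,400:450]=g[203:243,400:450]
r=mask(0,8,180,150,(405,205,445,242))
m=cv2.morphologyEx(z|r,cv2.MORPH_CLOSE,np.ones((5,5)));m=cv2.morphologyEx(m,cv2.MORPH_OPEN,np.ones((9,9)))
rep('box',m,.040)
g=cv2.inRange(hsv,(0,0,110),(180,60,255)); z=np.zeros_like(g);z[172:220,240:326]=g[172:220,240:326]
m=cv2.morphologyEx(z,cv2.MORPH_CLOSE,np.ones((25,25)));rep('console',m,.05)
# rocker side
E
```

```text
green 142.0 (259.0, 195.2) pt [0.525 0.174 0.073] depthpt [0.5249 0.174  0.0731]
  rect [array([0.5426, 0.1906]), array([0.5421, 0.1571]), array([0.5057, 0.1573]), array([0.5062, 0.1907])]
yellow 183.0 (282.3, 194.6) pt [0.5256 0.1091 0.074 ] depthpt [0.5255 0.1091 0.0749]
  rect [array([0.5443, 0.1264]), array([0.5437, 0.0902]), array([0.5074, 0.0906]), array([0.5079, 0.1267])]
blue 142.0 (305.4, 193.9) pt [0.5266 0.0448 0.073 ] depthpt [0.5268 0.0449 0.071 ]
  rect [array([0.5434, 0.0625]), array([0.5428, 0.0263]), array([0.5092, 0.0268]), array([0.5098, 0.0629])]
red 262.0 (425.0, 222.9) pt [ 0.4408 -0.2909  0.057 ] depthpt [ 0.441  -0.2918  0.0533]
  rect [array([ 0.4264, -0.2592]), array([ 0.4631, -0.2652]), array([ 0.4543, -0.3272]), array([ 0.4175, -0.3211])]
box 972.0 (423.3, 223.8) pt [ 0.4392 -0.2898  0.04  ] depthpt [ 0.4382 -0.2848  0.0616]
  rect [array([ 0.412 , -0.2285]), array([ 0.4853, -0.2415]), array([ 0.4668, -0.3578]), array([ 0.3933, -0.3441])]
console 2702.0 (282.6, 195.6) pt [0.5254 0.1097 0.05  ] depthpt [0.5227 0.1082 0.074 ]
  rect [array([0.5745, 0.219 ]), array([0.5782, 0.0024]), array([0.4767, 0.0009]), array([0.4731, 0.2159])]
```

View pics/crop1.png

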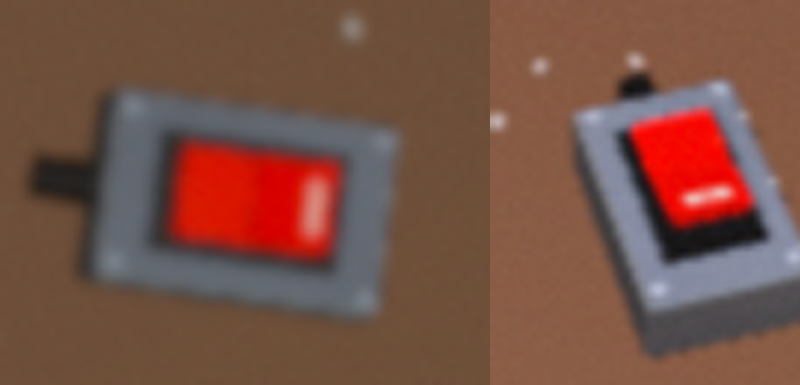

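The crop shows the grey box with its cable at the left (image) end. The white bar is at the right end, about (435,225), so box +x points to about world (-0.15,-0.99). Taking the hinge at about (0.440,-0.292), the press point is about (0.4365,-0.316). The heights and the 65 mm spacings agree with the description.

I'll close the fingers and move over the rocker.

{"op": "drive_tool", "data": {
  "steps": "1 0 0 0 0 0 0; 1 0.6 -2 0 0 0 0; 1 1.2 -3.9 0 0 0 0; 1 1.2 -3.9 0 0 0 0; 1 1.2 -3.9 0 0 0 0; 1 1.2 -3.9 0 0 0 0; 1 1.2 -3.9 0 0 0 0; 1 1.2 -3.9 0 0 0 0; 1 1.2 -3.9 0 0 0 0; 1 1.2 -3.9 0 0 0 0; 1 1.2 -3.9 0 0 0 0; 1 1.2 -3.9 0 0 0 0; 1 1.2 -3.9 0 0 0 0; 1 1.2 -3.9 0 0 0 0; 1 1.2 -3.9 0 0 0 0; 1 1.2 -3.9 0 0 0 0; 1 1.2 -3.9 0 0 0 0; 1 0 0 0 0 0 0",
  "force": 40
}}

```text
time_s: 1.6
position: [0.3668, -0.1035, 0.4015]
tcp_rot: [-3.139, 0.003, 2.772]
contact_force: [-0.6, 2.0, -1.2]
width: 0.0001
```

{"op": "drive_tool", "data": {
  "steps": "1 1.1 -3.5 0 0 0 0.11; 1 1.1 -3.5 -1 0 0 0.11; 1 1.1 -3.5 -1.5 0 0 0; 1 1.1 -3.5 -1.5 0 0 0; 1 1.1 -3.5 -2 0 0 0; 1 1.1 -3.3 -2.5 0 0 0; 1 0.4 -0.4 -3 0 0 0; 1 0 0 -2 0 0 0; 1 0 0 0 0 0 0; 1 0 0 0 0 0 0"
}}

```text
time_s: 2.43
position: [0.4358, -0.3258, 0.2619]
tcp_rot: [-3.138, 0.004, 2.992]
contact_force: [1.7, 0.7, 0.7]
width: 0.0001
```

```bash
python3 - <<'E'
from h import *
s=bot.state();print(s['position'],s['tcp_rot'],s['contact_force'])
im,dp=vision.get_image('wrist');cv2.imwrite('pics/w1.png',im)
im,dp=vision.get_image('side');cv2.imwrite('pics/s1.png',cv2.resize(im[200:340,270:480],None,fx=3,fy=3))
E
```

```text
[ 0.43580788 -0.32579465  0.26193309] [-3.13841177  0.00444215  2.99241082] [1.67996664 0.7415047  0.6717854 ]
```

View pics/w1.png

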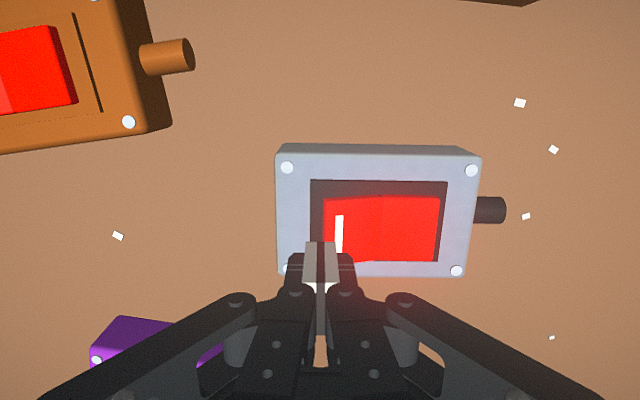

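View pics/s1.png

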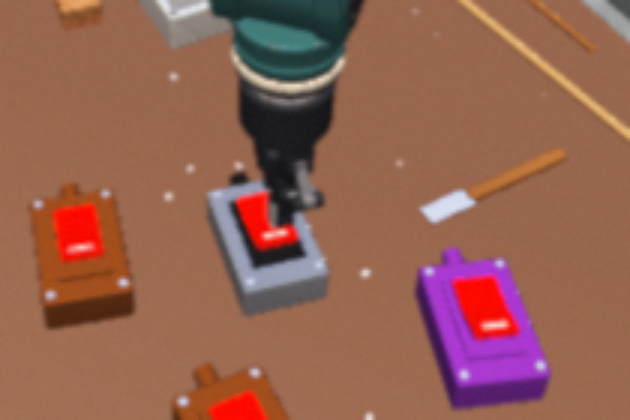

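The wrist view shows the grey box with its screws at (287,168), (471,171) and (456,271), and the white bar at (339,233). The fingertip is slightly too far out. I'll cross-check the box centre from the screw diagonal.

```bash
python3 - <<'E'
from h import *
i=vision.camera_info('wrist')
A=ray_plane(i,287,168,.041);B=ray_plane(i,456,271,.041);C=ray_plane(i,471,171,.041)
print(A,B,C,(A+B)/2); ax=(A-C)/np.linalg.norm(A-C);print(ax,(A+B)[:2]/2+.024*ax[:2])
print('bar',ray_plane(i,339,233,.063))
E
```

```text
[ 0.40415761 -0.34018186  0.041     ] [ 0.48427364 -0.24776486  0.041     ] [ 0.42112273 -0.23746271  0.041     ] [ 0.44421562 -0.29397336  0.041     ]
[-0.16295274 -0.98663388  0.        ] [ 0.44030476 -0.31765257]
bar [ 0.43804283 -0.3162125   0.063     ]
```

{"op": "drive_tool", "data": {
  "steps": "1 0.2 0.9 0 0 0 0; 1 0 0 -1 0 0 0; 1 0 0 -1 0 0 0; 1 0 0 0 0 0 0; 1 0 0 0 0 0 0"
}}

```text
time_s: 2.95
position: [0.439, -0.3143, 0.246]
tcp_rot: [-3.133, 0.012, 2.995]
contact_force: [-0.8, 0.3, -0.4]
width: -0.0
```

{"op": "drive_tool", "data": {
  "steps": "1 0 -0.3 -0.5 0 0 0; 1 0 0 -0.5 0 0 0; 1 0 0 -0.4 0 0 0; 1 0 0 0 0 0 0; 1 0 0 0 0 0 0"
}}

```text
time_s: 3.37
position: [0.4392, -0.3182, 0.2311]
tcp_rot: [-3.132, 0.013, 2.995]
contact_force: [0.1, 0.2, 1.9]
width: 0.0003
```

{"op": "drive_tool", "data": {
  "steps": "1 0 0 -0.2 0 0 0; 1 0 0 -0.2 0 0 0; 1 0 0 -0.1 0 0 0; 1 0 0 0 0 0 0"
}}

```text
time_s: 3.7
position: [0.4392, -0.3185, 0.2275]
tcp_rot: [-3.13, 0.014, 2.995]
contact_force: [-0.9, -0.3, 1.0]
width: 0.0002
```

{"op": "drive_tool", "data": {
  "steps": "1 0 0 -0.2 0 0 0; 1 0 0 -0.2 0 0 0; 1 0 0 -0.2 0 0 0"
}}

```text
time_s: 3.95
position: [0.4389, -0.318, 0.2269]
tcp_rot: [-3.127, 0.018, 2.995]
contact_force: [-12.1, 7.7, 42.1]
width: 0.0002
```

That hit a hard stop: the tip is at 0.054 m with 42 N. I'll lift and check.

{"op": "drive_tool", "data": {
  "steps": "1 0 0 0.4 0 0 0; 1 0 0 1.5 0 0 0; 1 0 0 3 0 0 0; 1 0.5 2.5 4 0 0 0; 1 0.5 3.5 2 0 0 0; 1 0.5 3.5 0 0 0 0;1 0.5 3.5 0 0 0 0;1 0.5 3.5 0 0 0 0;1 0.5 3.5 0 0 0 0;1 0.5 3.5 0 0 0 0"
}}

```text
time_s: 4.78
position: [0.4717, -0.0807, 0.337]
tcp_rot: [-3.129, 0.021, 2.986]
contact_force: [0.3, -0.4, -0.3]
width: 0.0001
```

```bash
python3 - <<'E'
from h import *
im,dp=vision.get_image('side');i=vision.camera_info('side')
cv2.imwrite('pics/s2.png',cv2.resize(im[240:310,310:400],None,fx=6,fy=6,interpolation=2))
im,dp=vision.get_image('top')
cv2.imwrite('pics/t2.png',cv2.resize(im[195:250,390:460],None,fx=7,fy=7,interpolation=2))
E
```

```text
(no output)
```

View pics/s2.png

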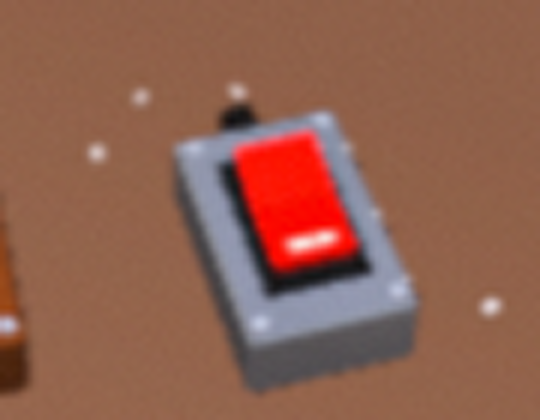

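View pics/t2.png

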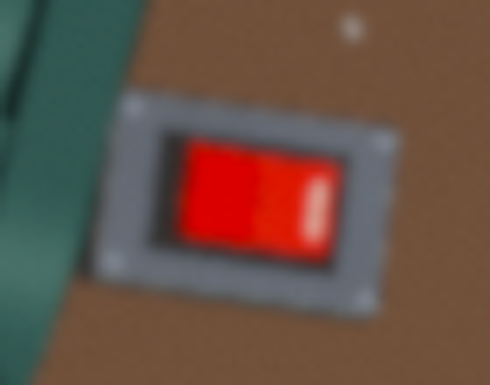

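The rocker is over: the near half is now up and the white-bar half is level. Next is the yellow key at (0.5255,0.109). I'll also take out the small tilt.

{"op": "drive_tool", "data": {
  "steps": "1 0.9 3.5 0 0.016 0.019 0; 1 0.9 3.5 0 0 0 0; 1 0.9 3.5 -1 0 0 0; 1 0.9 3.5 -1.5 0 0 0; 1 0.9 3.0 -1.5 0 0 0; 1 0.4 1 -1.5 0 0 0; 1 0 0 0 0 0 0; 1 0 0 0 0 0 0"
}}

```text
time_s: 5.55
position: [0.5223, 0.1084, 0.2793]
tcp_rot: [3.14, -0.001, 2.99]
contact_force: [-0.2, -0.5, -0.1]
width: -0.0002
```

```bash
python3 - <<'E'
from h import *
s=bot.state();i=vision.camera_info('wrist')
im,dp=vision.get_image('wrist');cv2.imwrite('pics/w3.png',im)
R=cv2.Rodrigues(np.zeros(3))[0]
from scipy.spatial.transform import Rotation as Ro
z=Ro.from_euler('xyz',s['tcp_rot']).as_matrix()[:,2]
print('tip',s['position']+.173*z,z)
hsv=cv2.cvtColor(im,cv2.COLOR_BGR2HSV)
for n,a,b,h in [('g',45,85,.073),('y',22,33,.074),('b',100,125,.073)]:
    m=cv2.inRange(hsv,(a,140,70),(b,255,255));M=cv2.moments(m,True)
    if M['m00']>50:
        u,v=M['m10']/M['m00'],M['m01']/M['m00'];print(n,M['m00'],u,v,ray_plane(i,u,v,h))
E
```

```text
tip [0.52215934 0.10874923 0.10633269] [-6.84075961e-04  1.81417899e-03 -9.99998120e-01]
g 2546.0 440.3130400628437 220.1681068342498 [0.52697538 0.17459128 0.073     ]
y 2584.0 324.74767801857587 227.3811919504644 [0.521122   0.11188406 0.074     ]
b 2776.0 213.22730547550432 252.68371757925073 [0.52724859 0.04782121 0.073     ]
```

View pics/w3.png

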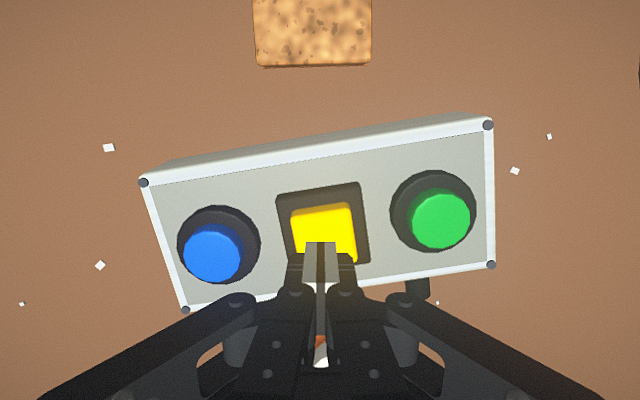

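The wrist view has blue at (213,253), yellow at (325,227, partly hidden by the finger) and green at (440,220). These agree with the top view within about 3 mm. I'll press yellow at (0.526,0.110), pushing straight down from tip height 0.106.

{"op": "drive_tool", "data": {
  "steps": "1 0.4 0.1 -0.7 0 0 0; 1 0 0 -1 0 0 0; 1 0 0 -1 0 0 0; 1 0 0 0 0 0 0; 1 0 0 0 0 0 0"
}}

```text
time_s: 6.02
position: [0.527, 0.1043, 0.2524]
tcp_rot: [3.14, 0.002, 2.983]
contact_force: [0.3, -0.1, 0.3]
width: -0.0001
```

{"op": "drive_tool", "data": {
  "steps": "1 -0.1 0.5 0 0 0 0; 1 0 0 0 0 0 0; 1 0 0 -0.4 0 0 0; 1 0 0 -0.3 0 0 0; 1 0 0 -0.2 0 0 0; 1 0 0 0 0 0 0"
}}

```text
time_s: 6.52
position: [0.5262, 0.1088, 0.2442]
tcp_rot: [3.139, 0.005, 2.982]
contact_force: [-0.4, 0.2, -0.4]
width: -0.0002
```

{"op": "drive_tool", "data": {
  "steps": "1 0 0 -0.3 0 0 0; 1 0 0 -0.2 0 0 0; 1 0 0 -0.2 0 0 0; 1 0 0 0 0 0 0"
}}

```text
time_s: 6.85
position: [0.526, 0.1088, 0.2393]
tcp_rot: [3.139, 0.007, 2.982]
contact_force: [-3.9, -0.4, 7.9]
width: 0.0002
```

{"op": "drive_tool", "data": {
  "steps": "1 0 0 -0.2 0 0 0; 1 0 0 -0.2 0 0 0"
}}

```text
time_s: 7.02
position: [0.5258, 0.1089, 0.2384]
tcp_rot: [3.139, 0.01, 2.982]
contact_force: [-17.2, -1.8, 49.9]
width: -0.0001
```

Yellow hit a hard stop at 0.0654 m with 50 N. I'll lift, look, and go to green.

{"op": "drive_tool", "data": {
  "steps": "1 0 0 0.4 0 0 0; 1 0 0 1 0 0 0; 1 0 0 2 0 0 0; 1 0 2.5 1 0 -0.005 0; 1 0 3 0 0 0 0; 1 0 1 0 0 0 0; 1 0 0 0 0 0 0; 1 0 0 0 0 0 0"
}}

```text
time_s: 7.68
position: [0.5254, 0.1756, 0.2846]
tcp_rot: [3.138, 0.016, 2.981]
contact_force: [-0.3, 0.1, 0.2]
width: 0.0002
```

```bash
python3 - <<'E'
from h import *
s=bot.state();i=vision.camera_info('wrist')
im,dp=vision.get_image('wrist');cv2.imwrite('pics/w4.png',im)
hsv=cv2.cvtColor(im,cv2.COLOR_BGR2HSV)
for n,a,b,h in [('g',45,85,.073),('y',22,33,.066),('b',100,125,.073)]:
    m=cv2.inRange(hsv,(a,140,70),(b,255,255));M=cv2.moments(m,True)
    if M['m00']>50:
        u,v=M['m10']/M['m00'],M['m01']/M['m00']
        print(n,M['m00'],u,v,ray_plane(i,u,v,h), 'z by depth',np.median([depth_pt(i,x,y,dp[y,x])[2] for y,x in zip(*np.where(cv2.erode(m,np.ones((7,7)))))]))
im,dp=vision.get_image('side');cv2.imwrite('pics/s4.png',cv2.resize(im[150:220,280:380],None,fx=6,fy=6,interpolation=2))
E
```

```text
g 2212.0 318.12025316455697 220.51898734177215 [0.52582991 0.17566183 0.073     ] z by depth 0.07223106380175826
y 2955.0 212.00270727580371 234.4362098138748 [0.52740354 0.11204307 0.066     ] z by depth 0.06504685347179026
b 2724.0 106.9669603524229 254.40822320117474 [0.52723227 0.05053944 0.073     ] z by depth 0.072034395470228
```

View pics/w4.png

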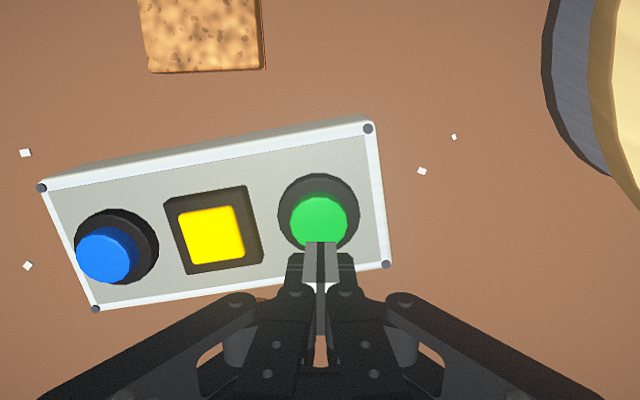

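Yellow is in: by depth it stands at 0.065 m, against 0.072 m for both buttons. The finger is over green at (318,220). I'll press green now.

{"op": "drive_tool", "data": {
  "steps": "1 -0.2 0 -1 0.005 0.016 0; 1 0 0 -1 0 0 0; 1 0 0 -0.7 0 0 0; 1 0 0 0 0 0 0; 1 0 0 0 0 0 0"
}}

```text
time_s: 8.2
position: [0.5228, 0.1713, 0.2536]
tcp_rot: [3.136, -0.007, 2.976]
contact_force: [0.4, -0.2, 0.2]
width: -0.0
```

{"op": "drive_tool", "data": {
  "steps": "1 0.3 0.3 0 0 0 0; 1 0 0 -0.5 0 0 0; 1 0 0 -0.4 0 0 0; 1 0 0 -0.3 0 0 0; 1 0 0 -0.2 0 0 0; 1 0 0 0 0 0 0"
}}

```text
time_s: 8.7
position: [0.5264, 0.174, 0.2394]
tcp_rot: [3.136, -0.005, 2.975]
contact_force: [-2.3, -0.8, 8.3]
width: -0.0001
```

{"op": "drive_tool", "data": {
  "steps": "1 0 0 -0.2 0 0 0; 1 0 0 -0.2 0 0 0"
}}

```text
time_s: 8.87
position: [0.5261, 0.1741, 0.2386]
tcp_rot: [3.135, -0.003, 2.976]
contact_force: [-16.8, -5.2, 50.0]
width: 0.0002
```

Green is fully down: hard stop at 0.0656 m with 50 N. I'll lift straight up and back towards the robot, then check.

{"op": "drive_tool", "data": {
  "steps": "1 0 0 0.4 0 0 0; 1 0 0 1 0 0 0; 1 0 0 2 0 0 0; 1 0 0 3 0 0 0; 1 0 0 3 0 0 0; 1 -1.5 -1 3 0 0 0; 1 -3 -1 2 0 0 0; 1 -3 -1 0 0 0 0; 1 -3 -1 0 0 0 0; 1 -2 -1 0 0 0 0; 1 0 0 0 0 0 0; 1 0 0 0 0 0 0"
}}

```text
time_s: 9.87
position: [0.3946, 0.1228, 0.3894]
tcp_rot: [3.134, 0.002, 2.978]
contact_force: [0.7, -0.4, 0.4]
width: -0.0002
```

```bash
python3 - <<'E'
from h import *
import pickle
d=pickle.load(open('d0.pkl','rb'))
s=bot.state();print(s['time_s'],s['contact_force'])
for c in ['wrist','side']:
    i=vision.camera_info(c);im,dp=vision.get_image(c)
    cv2.imwrite(f'pics/{c}5.png',im)
    hsv=cv2.cvtColor(im,cv2.COLOR_BGR2HSV)
    for n,a,b in [('g',45,80),('y',22,33),('b',100,125)]:
        m=cv2.inRange(hsv,(a,140,70),(b,255,255))
        if c=='side': z=np.zeros_like(m);z[155:215,295:355]=m[155:215,295:355];m=z
        m=cv2.erode(m,np.ones((3,3)))
        ys,xs=np.where(m)
        if len(ys)>5: print(c,n,len(ys),xs.mean(),ys.mean(),np.median([depth_pt(i,x,y,dp[y,x])[2] for y,x in zip(ys,xs)]))
cv2.imwrite('pics/s5.png',np.hstack([cv2.resize(im[150:220,280:380],None,fx=4,fy=4,interpolation=2),cv2.resize(im[240:310,310:400],None,fx=4,fy=4,interpolation=2)]))
# rocker ON half heights by side depth
i=vision.camera_info('side');hsv=cv2.cvtColor(im,cv2.COLOR_BGR2HSV);m=cv2.inRange(hsv,(0,180,150),(8,255,255));z=np.zeros_like(m);z[255:295,340:375]=m[255:295,340:375]
P=np.array([depth_pt(i,x,y,dp[y,x]) for y,x in zip(*np.where(cv2.erode(z,np.ones((3,3)))))])
al=(P[:,:2]-[.4400,-.293])@[-.157,-.988]
for a in range(-30,31,10):
    k=abs(al*1000-a)<5
    if k.any():print(a,k.sum(),P[k,2].mean().round(4))
im2,_=vision.get_image('top');cv2.imwrite('pics/t5.png',im2)
E
```

```text
9.8667 [ 0.6678256  -0.38783587  0.38105344]
wrist g 134 387.9776119402985 292.05223880597015 0.07209876622511499
side g 23 318.4347826086956 169.91304347826087 0.07478308417504036
side y 30 326.03333333333336 180.4 0.06822371343396982
side b 43 334.1860465116279 190.02325581395348 0.07385924037601582
-20 25 0.0617
-10 43 0.059
0 39 0.0565
10 36 0.0555
20 13 0.0553
30 3 0.0559
```

View pics/s5.png

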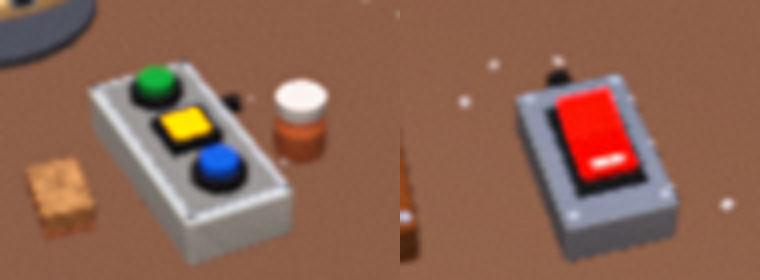

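View pics/wrist5.png

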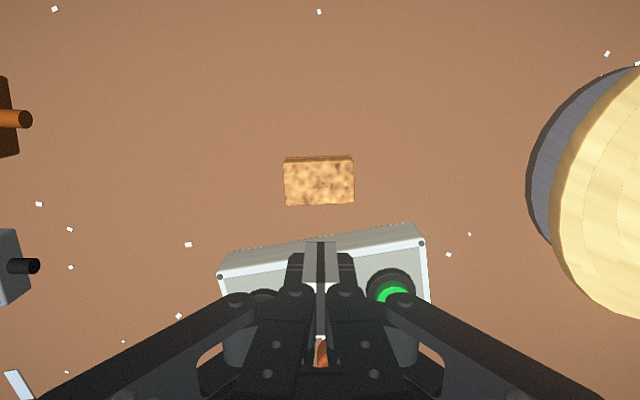

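View pics/t5.png

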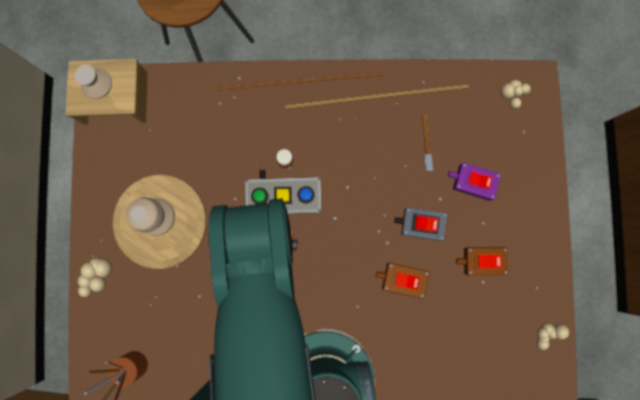

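The rocker's ON half is level, yellow is in, green is back up and blue is up. The loose things are where they were, and the arm is clear.

```bash
python3 -c "
from bench import bot
print(bot.finish_job())"
```

```text
the job is handed in; nothing more can be done
None
```

I pressed the three controls with closed fingers in the order asked and handed the job in at about 10 s of the 51 s allowed; the hand-in gave no verdict.

| Control | Pressed to a hard stop | Last depth check |
|---|---|---|
| Grey box's rocker, white-marked end | tip at 54 mm, 42 N | ON half level at about 55.5 mm, other half raised |
| Yellow key | tip at 65.4 mm, 50 N | stays in: 65 mm (wrist) and 68 mm (side) |
| Green button | tip at 65.6 mm, 50 N | back up at 72 mm (wrist) and 75 mm (side) |

- **Blue button:** it was not touched and reads 74 mm, which is up.
- **Loose things:** in the top and side views nothing looks moved on the bench or turntable. I checked this by eye and did not measure it.
- **Disagreements:** the side camera reads about 1 to 2 mm higher than nominal everywhere. The top and wrist positions differed by up to about 5 mm, less than the size of the faces pressed.
- **Force at the stops:** the wrist force stayed well under the 120 N limit. The 42 to 50 N stop forces were on the fingertips, which I took to be outside the 40 N limit for the arm and gripper body.

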